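# Hang the rinsed cups on the draining rack

## Robot

A 6-joint arm with a two-finger parallel gripper is mounted at the origin on the work surface. World frame = base frame: x ahead of the robot, y to its left, z up, the work surface at z = 0. Lengths are in m, angles in rad, forces in N, time in s.
With the tool pointing down it reaches from about 0.3 to 0.875 m from the base axis. Payload 6.4 kg.
Tool frame: the origin (TCP) lies at the centre of the arm's flange, where the gripper is bolted on; the fingertips stand 173 mm ahead of it and the grasp point (between the pads) lies robot.grip_depth ahead of it (robot.grip_depth is the distance from the TCP to the grasp point, in m); z points along the fingers, y is the line along which they close (so a half turn about z gives the same grasp; the last joint's range is limited). The gripper opens to 85 mm and grips with 20 to 120 N. Pads are 22 mm wide; open, the fingers measure 114 mm over their backs; the gripper's body (76 mm by 85 mm) begins 54 mm behind the grasp point. The pads swing forward as they close: fully open they stand 13 mm farther back than shut.
Start: joints at [0.981, 0.181, 1.607, -0, 1.354, -0.206], TCP at [0.215, 0.533, 0.405] pointing down, gripper open.
Joint ranges: [-2.99, 2.99], [-0.89, 2.07], [0.3, 2.58], [-1.14, 4.28], [0, 2.63], [-3.12, 3.12]. Speed limits (rad/s): [2.57, 2.57, 3.01, 3.14, 3.14, 3.14].

## Interface

Orientations are given as [roll, pitch, yaw] about the fixed x, y, z axes, in that order (R = Rz(yaw) Ry(pitch) Rx(roll)).
In Python, from rig import telemetry, vision, robot gives the robot as it stands. The module is installed in compiled form; this text tells all that it offers.
- The arm moves only by the shell command python3 -m handwheel 'ROWS'. ROWS is JSON, a list that holds one entry, the list of rows, each a list of 7 numbers: the finger opening in mm, from 0 to 85.4, then the shift along the tool's x, y, z in units of 30 mm (1.0 is 30 mm), then the turn, a rotation vector about the tool's x, y, z in units of 6 degrees (1.0 is 6 degrees). A call has exactly 10 rows; each row is the pose to reach, as a shift and turn from the pose commanded when the call began, along the tool's axes at that moment; what a row does not reach only later rows make up. A row lasts 1/12 s, in which the tool goes at most 41.7 mm and 7.16 degrees, less where a joint would pass 70% of its speed; a pose out of reach is approached as far as the arm can. A call with a gripper value outside its range is refused whole. The fingers move at their own pace and stop on an object; the grip force is fixed at half the most. Time passes only in rows, so rows that repeat a pose let the fingers close, or fill a call up. It gives the time, the measured TCP pose, the force, the opening and the grip force at its end, in the units of the state.
- telemetry.get_state(): the state, without advancing time (a new reading comes with each control period).
- vision.camera(name): name is "scene" or "top" or "wrist"; returns (picture, depth): 384x512x3 uint8, red, green, blue; 384x512 float32, m along the optical axis (not along the pixel's ray), 0 where there is no reading.
- vision.get_calibration(name): a dict with "fx", "fy", "cx", "cy" (pixels), "dist_coeffs" ([k1, k2, p1, p2, k3] as OpenCV has them; the pictures are not rectified), "R" (3x3) and "t" (3): a world point X has camera coordinates R X + t. Camera axes: x right, y down, z forward; pixel columns grow to the right and rows downward; lengths in m; the calibration is good to about 2 mm. A picture is of the moment at which its call begins: read the wrist's pose just before it. get_calibration takes no time and is no camera call; for the wrist camera it gives the pose at the moment of the call.
- robot.sign_off(): hands the job in; it is judged then, once.
The state is a dict: "t": time; "joint_positions": joint angles; "qd": joint speeds; "tau": joint torques, N m; "tcp_pos": TCP position; "eef_rot": TCP orientation; "wrist_force": force on the tool from outside, world axes, zero at the start; "ft_torque": the same for the moment, N m; "grip_width": opening from 0.0 (shut) to 1.0 (fully open); "grip_force": force on a finger pad.
Only numpy, scipy, OpenCV 4.12 (cv2) and the standard library are available. Lean on these libraries where they do the work, as an engineer would, in place of code of your own. Each camera call takes 0.05 s, during which the arm holds its last target. There are 200 camera calls.

## Task

The freshly rinsed cups have been carried over in the wire basket. First push the drip tray fully home under the draining rack and fold the basket's handle down into its catches; only then lift out the cups and hang every one of them mouth-down on a draining peg of its own, slid on until its base rests on the peg's tip. Do not drop a cup, and leave the canisters and the honey jar where they stand.

Things in the scene. Friction and masses are not known exactly. Their poses are not given: they have to be found in the camera images.
- rack: Oak draining rack, fixed, about 400 mm wide (y), 200 mm deep (x). Origin: on the counter, midway between the side runners, 115 mm in front of the line of peg roots; +x points to its back, +y to its left. At the back two posts, 127 mm high, carry a sloping rail, from which four pegs lean to the front. A steel drip tray slides between the 22 mm high side runners.
- peg1: Draining peg 1 of 4, at the rack's y = +142.5 mm: dowel, 14 mm in diameter, 92 mm long, rounded nose. Origin: its root on the rail, 95 mm up. z: along the dowel from root to tip (z = 92 mm), leaning 30 degrees from vertical to the rack's front. x: square to it, up and to the back. A cup hung home has its inner base on the tip: mouth 5 to 25 mm from the peg's axis, towards -x, near z = 36 mm.
- peg2: Draining peg 2 of 4, at the rack's y = +47.5 mm: dowel, 14 mm in diameter, 92 mm long, rounded nose. Origin: its root on the rail, 95 mm up. z: along the dowel from root to tip (z = 92 mm), leaning 30 degrees from vertical to the rack's front. x: square to it, up and to the back. A cup hung home has its inner base on the tip: mouth 5 to 25 mm from the peg's axis, towards -x, near z = 36 mm.
- peg3: Draining peg 3 of 4, at the rack's y = -47.5 mm: dowel, 14 mm in diameter, 92 mm long, rounded nose. Origin: its root on the rail, 95 mm up. z: along the dowel from root to tip (z = 92 mm), leaning 30 degrees from vertical to the rack's front. x: square to it, up and to the back. A cup hung home has its inner base on the tip: mouth 5 to 25 mm from the peg's axis, towards -x, near z = 36 mm.
- peg4: Draining peg 4 of 4, at the rack's y = -142.5 mm: dowel, 14 mm in diameter, 92 mm long, rounded nose. Origin: its root on the rail, 95 mm up. z: along the dowel from root to tip (z = 92 mm), leaning 30 degrees from vertical to the rack's front. x: square to it, up and to the back. A cup hung home has its inner base on the tip: mouth 5 to 25 mm from the peg's axis, towards -x, near z = 36 mm.
- tray (a joint): Slide of the steel drip tray (160 mm deep, 340 mm wide, 24 mm high): 0 = fully home under the pegs, growing in metres as it stands out towards the rack's front (-x). Starts 30 to 65 mm out; takes about 2 N to push and stays where it is left.
- tray_lip (a point): Middle of the upper edge of the drip tray's front wall, 25 mm above the counter; the wall's flat front faces the rack's -x.
- basket: Low wire basket, fixed, 220 mm deep (x), 260 mm wide (y), walls 42 mm high, inner floor 8 mm above the counter. Origin: on the counter under its centre; +x points to its back, +y to its left. A bail handle pivots at the middle of both short sides (x = 0, y = +-136 mm), 42 mm up; two hooked catches, 56 mm high, stand on the front (-x) rim at y = +-90 mm.
- handle (a joint): Angle of the basket's handle: 0 = upright, bridging the basket; grows as it folds towards the basket's front (-x); 1.57 = down in its catches on the front rim, where it stops. Starts between -0.25 and 0.35. The pivots are stiff: it stays where it is left and takes 1 to 2 N at the grip.
- handle_grip (a point): Centre of the handle's round wooden grip, 18 mm in diameter, 110 mm long along the basket's y, 124 mm from the pivot axis. Folded down it lies 14 mm outside the front rim, 42 mm above the counter.
- cup_striped: White ceramic cup with upright blue stripes; no handle. May be absent. 62 mm high, 74 mm across the mouth, tapering to 56 mm across the base, walls 4 mm, base 6 mm thick (56 mm deep inside), about 160 g. Origin: centre of the mouth (the rim's plane); z: along the axis from mouth to base. Starts mouth-down in the basket, its base on top 70 mm above the counter.
- cup_banded: Blue ceramic cup with two white bands; no handle. May be absent. 62 mm high, 74 mm across the mouth, tapering to 56 mm across the base, walls 4 mm, base 6 mm thick (56 mm deep inside), about 160 g. Origin: centre of the mouth (the rim's plane); z: along the axis from mouth to base. Starts mouth-down in the basket, its base on top 70 mm above the counter.
- cup_amber: Amber glass cup with two thin brass bands; no handle. May be absent. 62 mm high, 74 mm across the mouth, tapering to 56 mm across the base, walls 4 mm, base 6 mm thick (56 mm deep inside), about 160 g. Origin: centre of the mouth (the rim's plane); z: along the axis from mouth to base. Starts mouth-down in the basket, its base on top 70 mm above the counter.
- cup_teal: Teal ceramic cup with a dark rim band; no handle. May be absent. 62 mm high, 74 mm across the mouth, tapering to 56 mm across the base, walls 4 mm, base 6 mm thick (56 mm deep inside), about 160 g. Origin: centre of the mouth (the rim's plane); z: along the axis from mouth to base. Starts mouth-down in the basket, its base on top 70 mm above the counter.
- tea_canister: Bystander: brass tea canister, 76 mm across, 95 mm high, origin under its centre. Leave it alone.
- sugar_canister: Bystander: brass sugar canister, 64 mm across, 80 mm high, origin under its centre. Leave it alone.
- honey_jar: Bystander: jar of honey with a brass cap, 64 mm across, 85 mm high, origin under its centre. Leave it alone.
Not all that is in view belongs to the job. What is shaped like the cup_banded but green or purple is not meant. What is shaped like the cup_striped but purple is not meant.

How it is judged:
On the way:
1. The drip tray is fully home and the basket's handle is folded down in its catches (value of joint tray below 0.006 m and value of joint handle above 1.5 rad), for 0.2 s.
At the end, for the whole second after the job is handed in: Drip tray home (within 6 mm), basket handle down in its catches (within 0.07 rad), and every cup present hangs at rest, mouth-down (within 1.2 rad), on a peg of its own: mouth within 55 mm of the peg's root and over 22 mm along the peg, axis within 0.6 rad of the peg's (all of step 1 and ((distance between cup_striped and peg1 below 0.055 m and z of cup_striped in the frame of peg1 above 0.022 m and angle between the z axis of cup_striped and the z axis of peg1, either way round below 0.6 rad) or (distance between cup_striped and peg2 below 0.055 m and z of cup_striped in the frame of peg2 above 0.022 m and angle between the z axis of cup_striped and the z axis of peg2, either way round below 0.6 rad) or (distance between cup_striped and peg3 below 0.055 m and z of cup_striped in the frame of peg3 above 0.022 m and angle between the z axis of cup_striped and the z axis of peg3, either way round below 0.6 rad) or (distance between cup_striped and peg4 below 0.055 m and z of cup_striped in the frame of peg4 above 0.022 m and angle between the z axis of cup_striped and the z axis of peg4, either way round below 0.6 rad)) and ((distance between cup_banded and peg1 below 0.055 m and z of cup_banded in the frame of peg1 above 0.022 m and angle between the z axis of cup_banded and the z axis of peg1, either way round below 0.6 rad) or (distance between cup_banded and peg2 below 0.055 m and z of cup_banded in the frame of peg2 above 0.022 m and angle between the z axis of cup_banded and the z axis of peg2, either way round below 0.6 rad) or (distance between cup_banded and peg3 below 0.055 m and z of cup_banded in the frame of peg3 above 0.022 m and angle between the z axis of cup_banded and the z axis of peg3, either way round below 0.6 rad) or (distance between cup_banded and peg4 below 0.055 m and z of cup_banded in the frame of peg4 above 0.022 m and angle between the z axis of cup_banded and the z axis of peg4, either way round below 0.6 rad)) and ((distance between cup_amber and peg1 below 0.055 m and z of cup_amber in the frame of peg1 above 0.022 m and angle between the z axis of cup_amber and the z axis of peg1, either way round below 0.6 rad) or (distance between cup_amber and peg2 below 0.055 m and z of cup_amber in the frame of peg2 above 0.022 m and angle between the z axis of cup_amber and the z axis of peg2, either way round below 0.6 rad) or (distance between cup_amber and peg3 below 0.055 m and z of cup_amber in the frame of peg3 above 0.022 m and angle between the z axis of cup_amber and the z axis of peg3, either way round below 0.6 rad) or (distance between cup_amber and peg4 below 0.055 m and z of cup_amber in the frame of peg4 above 0.022 m and angle between the z axis of cup_amber and the z axis of peg4, either way round below 0.6 rad)) and ((distance between cup_teal and peg1 below 0.055 m and z of cup_teal in the frame of peg1 above 0.022 m and angle between the z axis of cup_teal and the z axis of peg1, either way round below 0.6 rad) or (distance between cup_teal and peg2 below 0.055 m and z of cup_teal in the frame of peg2 above 0.022 m and angle between the z axis of cup_teal and the z axis of peg2, either way round below 0.6 rad) or (distance between cup_teal and peg3 below 0.055 m and z of cup_teal in the frame of peg3 above 0.022 m and angle between the z axis of cup_teal and the z axis of peg3, either way round below 0.6 rad) or (distance between cup_teal and peg4 below 0.055 m and z of cup_teal in the frame of peg4 above 0.022 m and angle between the z axis of cup_teal and the z axis of peg4, either way round below 0.6 rad)) and angle between each of cup_striped, cup_banded, cup_amber, cup_teal's own z axis and vertical below 1.2 rad and linear speed of each of cup_striped, cup_banded, cup_amber, cup_teal below 0.03 m/s); the robot touches nothing.
It fails at once if A cup is lifted clear of the basket (its mouth more than 100 mm above the counter) before the drip tray is home (value of joint tray above 0.015 m and height (world z) of any of cup_striped, cup_banded, cup_amber, cup_teal above 0.1 m).
It fails at once if A cup is lifted clear of the basket (its mouth more than 100 mm above the counter) before the basket's handle is folded down (value of joint handle below 1.4 rad and height (world z) of any of cup_striped, cup_banded, cup_amber, cup_teal above 0.1 m).
It fails at once if A cup is dropped or thrown (faster than 1.2 m/s) (linear speed of any of cup_striped, cup_banded, cup_amber, cup_teal above 1.2 m/s).
It fails at once if A canister or the honey jar is moved by more than 30 mm (distance of any of tea_canister, sugar_canister, honey_jar from where it was at the start of the episode above 0.03 m).
Of cup_striped, cup_banded, cup_amber, cup_teal only 3 to 4 are there at a start; the rules pass over those that are not, and their reading is None.
At some moment in a run one of cup_striped, cup_banded, cup_amber, cup_teal may be knocked a few centimetres aside while the robot is not near it.
It also fails if it takes over 210 s, if anything falls off the work surface, if the arm or the gripper's body presses on something with over 40 N, if the wrist force passes 120 N, or if a joint passes its speed limit or range.

## Working session

There is one attempt and no reset: what is moved stays moved. The work goes in short steps, Python scripts to look and compute and a shell command to move; the robot and the scene stay as the last step left them, time stands still between calls to the robot, and variables do not carry over. Pictures are saved under pics/ and viewed, at most 14 in all, crops included, and the job is handed in when it is done.

```bash
mkdir -p pics
cat > h.py <<'E'
import numpy as np, cv2
from rig import telemetry, vision, robot
from scipy.spatial.transform import Rotation as Ro
def snap(n,f):
    c=vision.get_calibration(n); p,d=vision.camera(n)
    cv2.imwrite(f'pics/{f}.png',p[:,:,::-1]); np.savez(f'pics/{f}.npz',p=p,d=d,**{k:np.array(v) for k,v in c.items()})
    return p,d,c
def load(f):
    z=np.load(f'pics/{f}.npz'); return z['p'],z['d'],z
def ray(c,uv):
    K=np.array([[c['fx'],0,c['cx']],[0,c['fy'],c['cy']],[0,0,1]],float)
    x=cv2.undistortPoints(np.array(uv,float).reshape(-1,1,2),K,np.array(c['dist_coeffs'],float)).reshape(-1,2)
    R=np.array(c['R']);t=np.array(c['t'])
    return -R.T@t, np.c_[x,np.ones(len(x))]@R, x
def onplane(c,uv,z):
    o,d,_=ray(c,uv); return o+d*((z-o[2])/d[:,2])[:,None]
def pts(c,depth,uv):
    o,d,_=ray(c,uv); uv=np.array(uv,int).reshape(-1,2); return o+d*depth[uv[:,1],uv[:,0]][:,None]
def proj(c,X):
    K=np.array([[c['fx'],0,c['cx']],[0,c['fy'],c['cy']],[0,0,1]],float)
    r=cv2.Rodrigues(np.array(c['R']))[0]
    return cv2.projectPoints(np.array(X,float).reshape(-1,1,3),r,np.array(c['t'],float),K,np.array(c['dist_coeffs'],float))[0].reshape(-1,2)
def tool(): 
    s=telemetry.get_state(); return np.array(s['tcp_pos']),Ro.from_euler('xyz',s['eef_rot']),s
def goto(p,R=None):
    """rows units to reach TCP pos p and Rotation R from now"""
    P,R0,s=tool(); d=R0.inv().apply(np.array(p)-P)/.03
    w=(R0.inv()*R).as_rotvec()/np.radians(6) if R is not None else np.zeros(3)
    print('shift',d.round(3),'turn',w.round(3))
E
cat > a.py <<'E'
from h import *
s=telemetry.get_state();print(s,robot.grip_depth)
for n in ('scene','top','wrist'):
    snap(n,n+'0')
i=np.vstack([np.hstack([cv2.imread('pics/top0.png'),cv2.imread('pics/scene0.png')])])
cv2.imwrite('pics/both.png',cv2.resize(i,(800,300)))
for n in ('top','scene'): c=vision.get_calibration(n);print(n,-np.array(c['R']).T@c['t'],c['fx'])
E
python3 a.py
```

```text
{'t': 0.0, 'joint_positions': array([ 9.80683252e-01,  1.81553291e-01,  1.60800458e+00, -2.06249794e-05,
        1.35382240e+00, -2.06291254e-01]), 'qd': array([ 7.31885462e-04,  9.32503387e-05, -4.99897041e-04, -7.19625634e-04,
        2.41624338e-04, -8.56924541e-04]), 'tau': array([-1.17069198e-04, -4.44844615e+01, -3.51356363e+01, -2.97224688e-05,
        8.50566983e-03,  2.50024065e-06]), 'tcp_pos': array([0.2151548 , 0.53295311, 0.40377866]), 'eef_rot': array([-3.13983881e+00, -3.46453129e-04,  2.75777499e+00]), 'wrist_force': array([-0.15787368, -0.26052598,  0.26164725]), 'ft_torque': array([-0.07301049, -0.03112664,  0.00055976]), 'grip_force': 0.0, 'grip_width': 0.9978722110204916} 0.1547
top [0.4604302  0.04592322 1.54128618] 459.5278266272159
scene [ 1.62664921 -0.06884558  0.91008291] 446.7822039360851
```

View pics/top0.png

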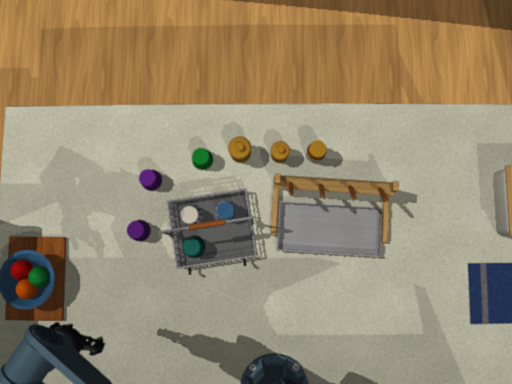

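View pics/scene0.png

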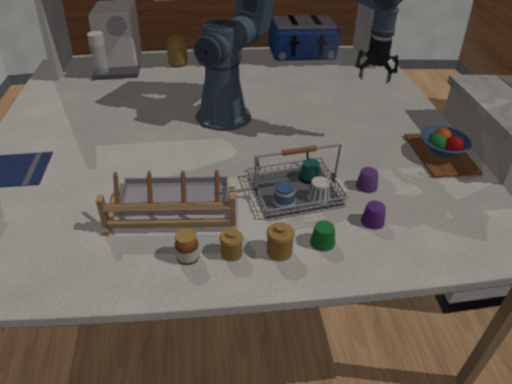

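The top view shows cups at (190,215) white/striped, (225,210) banded and (193,247) teal, with no amber cup. The handle grip is near (207,225), the rack spans (273..398, 175..257), and the tray front is near y=255. I'll crop in closer for key pixels.

Run:
```python
from h import *
p,d,c=load('top0')
a=p[165:285,155:415,::-1]; cv2.imwrite('pics/crop.png',cv2.resize(a,None,fx=3,fy=3,interpolation=cv2.INTER_CUBIC))
```

```text
(no output)
```

View pics/crop.png

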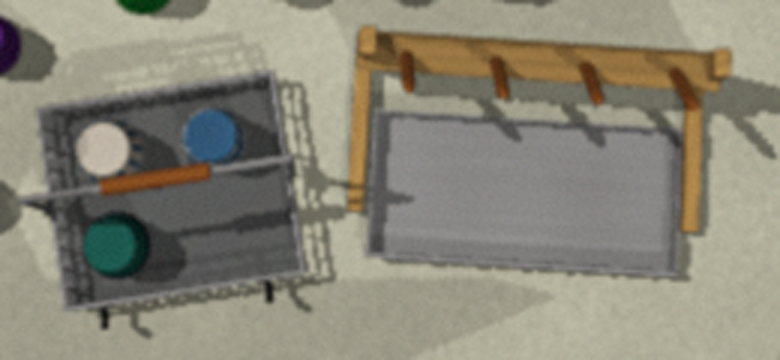

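The crop shows the basket rim corners at crop px (40,107), (272,73), (303,268), (68,305). The post tops are at (368,38) and (722,62), the tray lip runs from (368,257) to (685,277), and the peg tips are at (408,88), (502,97), (598,102) and (690,103).

```bash
cat > m.py <<'E'
from h import *
p,d,c=load('top0')
f=lambda L:(np.array(L,float)+.5)/3-.5+[155,165]
def show(n,L,z): 
    r=onplane(c,f(L),z); print(n,r[:,:2].round(4).tolist()); return r
b=show('bask',[(40,107),(272,73),(303,268),(68,305)],.042); print(b.mean(0), [np.linalg.norm(b[i]-b[(i+1)%4]).round(3) for i in range(4)])
v=b[0]+b[1]-b[2]-b[3]; print('yaw',np.arctan2(v[1],v[0])); v=b[0]+b[3]-b[1]-b[2]; print('yaw2',np.arctan2(-v[0],v[1]))
t=show('tips',[(408,88),(502,97),(598,102),(690,103)],.172)
l=show('lip',[(368,257),(685,277)],.025)
q=show('posts',[(368,38),(722,62)],.127)
r=show('runner ends',[(357,211),(691,232)],.022)
for a in (t[[0,3]],l,q,r): v=a[0]-a[1]; print('yaw',np.arctan2(-v[0],v[1]),np.linalg.norm(v),a.mean(0))
g=show('grip ends',[(102,186),(210,172)],.164);print(g.mean(0))
hsv=cv2.cvtColor(p,cv2.COLOR_RGB2HSV)
for n,(u,v) in dict(str=(103,150),ban=(211,136),teal=(116,245)).items():
    u,v=f([(u,v)])[0].astype(int); print(n,hsv[v,u],pts(c,d,[(u,v)]).round(4))
show('cups',[(103,150),(211,136),(116,245)],.07)
# depth of grip from both
print(pts(c,d,f([(120,184),(156,179),(200,173)])).round(3))
E
python3 m.py
```

```text
bask [[0.6076, 0.3465], [0.6449, 0.0918], [0.4329, 0.0579], [0.3927, 0.3117]]
[0.51950454 0.20197785 0.042     ] [np.float64(0.257), np.float64(0.215), np.float64(0.257), np.float64(0.218)]
yaw 0.15969723972610497
yaw2 0.15117238108351239
tips [[0.6136, -0.0481], [0.6045, -0.1418], [0.5993, -0.2378], [0.5982, -0.3301]]
lip [[0.4445, -0.0129], [0.422, -0.3591]]
posts [[0.6708, -0.0102], [0.6454, -0.3773]]
runner ends [[0.4946, -0.0012], [0.471, -0.3679]]
yaw -0.05464410939118138 0.28243761751547763 [ 0.6059037  -0.18906954  0.172     ]
yaw -0.06476361778715588 0.34691636340326437 [ 0.43326381 -0.1860178   0.025     ]
yaw -0.06923890975491252 0.3679553725581584 [ 0.65810923 -0.19372651  0.127     ]
yaw -0.06445004541862961 0.3674804596193851 [ 0.48278583 -0.18458195  0.022     ]
grip ends [[0.5162, 0.2579], [0.5302, 0.1499]]
[0.5232167  0.20390059 0.164     ]
str [ 17  33 193] [[0.5612 0.2732 0.0624]]
ban [104 147 116] [[0.5734 0.156  0.0717]]
teal [ 85 174  88] [[0.4584 0.2581 0.0668]]
cups [[0.5585, 0.272], [0.5735, 0.1562], [0.4574, 0.2565]]
[[0.518 0.238 0.178]
 [0.523 0.202 0.177]
 [0.529 0.159 0.172]]
```

```bash
cat > cfg.py <<'E'
from h import *
RK=np.array([.537,-.1845,0]); RY=Ro.from_euler('z',-.065)
BK=np.array([.5195,.202,0]); BY=Ro.from_euler('z',.155)
down=lambda yaw: Ro.from_euler('xyz',[np.pi,0,yaw])
E
python3 - <<'E'
from cfg import *
R=down(np.pi-.065)
for q in ([.38,.18,.40],[.395,-.184,.36],[.395,-.184,.186]): goto(q,R)
E
```

```text
shift [-9.5   -8.854  0.143] turn [-0.012 -0.004 -3.044]
shift [-14.507 -19.916   1.489] turn [-0.012 -0.004 -3.044]
shift [-14.508 -19.908   7.289] turn [-0.012 -0.004 -3.044]
```

```bash
python3 -m handwheel '[[[0,-1,-1,0,0,0,-0.5],[0,-2,-2,0,0,0,-1],[0,-3,-3,0,0,0,-2],[0,-4,-4,0,0,0,-3],[0,-5,-5,0,0,0,-3],[0,-6,-6,0,0,0,-3],[0,-7,-7,0,0,0,-3],[0,-8,-8,0,0,0,-3],[0,-9,-8.8,0.1,0,0,-3],[0,-9.5,-8.8,0.1,0,0,-3]]]'
python3 - <<'E'
from cfg import *
R=down(np.pi-.065)
for q in ([.395,-.184,.36],[.395,-.184,.186]): goto(q,R)
E
```

```text
t: 0.98
tcp_pos: [0.3814, 0.1777, 0.4015]
eef_rot: [-3.14, 0.0, 3.068]
wrist_force: [0.5, 0.9, 0.3]
grip_width: -0.0
grip_force: 0.0
shift [ -1.334 -11.989   1.404] turn [-0.017  0.004 -0.078]
shift [ -1.332 -11.979   7.204] turn [-0.017  0.004 -0.078]
```

```bash
python3 -m handwheel '[[[0,-0.2,-1.3,0.2,0,0,0],[0,-0.4,-2.6,0.4,0,0,0],[0,-0.6,-3.9,0.6,0,0,0],[0,-0.8,-5.2,0.8,0,0,0],[0,-1,-6.5,1,0,0,0],[0,-1.2,-7.8,1.2,0,0,0],[0,-1.3,-9.1,1.4,0,0,0],[0,-1.3,-10.4,1.4,0,0,-0.1],[0,-1.3,-11.5,1.4,0,0,-0.1],[0,-1.3,-12,1.4,0,0,-0.1]]]'
python3 -m handwheel '[[[0,0,0,1,0,0,0],[0,0,0,2,0,0,0],[0,0,0,3,0,0,0],[0,0,0,4,0,0,0],[0,0,0,5,0,0,0],[0,0,0,5.6,0,0,0],[0,0,0,5.8,0,0,0],[0,0,0,5.8,0,0,0],[0,0,0,5.8,0,0,0],[0,0,0,5.8,0,0,0]]]'
python3 -m handwheel '[[[0,-0.2,0,0,0,0,0],[0,-0.4,0,0,0,0,0],[0,-0.6,0,0,0,0,0],[0,-0.8,0,0,0,0,0],[0,-1,0,0,0,0,0],[0,-1.2,0,0,0,0,0],[0,-1.4,0,0,0,0,0],[0,-1.6,0,0,0,0,0],[0,-1.8,0,0,0,0,0],[0,-2,0,0,0,0,0]]]'
```

```text
t: 1.82
tcp_pos: [0.394, -0.1837, 0.3597]
eef_rot: [-3.14, -0.0, 3.079]
wrist_force: [-0.1, 0.0, -0.3]
grip_width: 0.001
grip_force: 0.0
t: 2.65
tcp_pos: [0.3953, -0.1807, 0.187]
eef_rot: [-3.14, 0.002, 3.083]
wrist_force: [0.6, -0.1, -0.4]
grip_width: -0.002
grip_force: 0.0
t: 3.48
tcp_pos: [0.455, -0.1838, 0.1856]
eef_rot: [3.142, -0.0, 3.082]
wrist_force: [-2.8, -1.8, 1.5]
grip_width: 0.002
grip_force: 1.1
```

```bash
for i in 1; do python3 -m handwheel '[[[0,-0.1,0,0,0,0,0],[0,-0.2,0,0,0,0,0],[0,-0.3,0,0,0,0,0],[0,-0.4,0,0,0,0,0],[0,-0.5,0,0,0,0,0],[0,-0.6,0,0,0,0,0],[0,-0.7,0,0,0,0,0],[0,-0.7,0,0,0,0,0],[0,-0.7,0,0,0,0,0],[0,-0.7,0,0,0,0,0]]]'; done
python3 -m handwheel '[[[0,-0.1,0,0,0,0,0],[0,-0.2,0,0,0,0,0],[0,-0.3,0,0,0,0,0],[0,-0.4,0,0,0,0,0],[0,-0.4,0,0,0,0,0],[0,-0.4,0,0,0,0,0],[0,-0.4,0,0,0,0,0],[0,-0.4,0,0,0,0,0],[0,-0.4,0,0,0,0,0],[0,-0.4,0,0,0,0,0]]]'
```

```text
t: 4.32
tcp_pos: [0.4756, -0.1848, 0.1858]
eef_rot: [3.142, 0.001, 3.082]
wrist_force: [0.4, 0.2, -0.2]
grip_width: 0.001
grip_force: 0.0
t: 5.15
tcp_pos: [0.4827, -0.1853, 0.1852]
eef_rot: [3.139, -0.017, 3.084]
wrist_force: [-34.2, -3.0, 28.1]
grip_width: 0.001
grip_force: 17.3
```

Stop reached (34 N). Next is the handle.

```bash
python3 -m handwheel '[[[0,0.5,0,0,0,0,0],[0,1,0,0,0,0,0],[0,1,0,-1,0,0,0],[0,1,0,-2,0,0,0],[0,1,0,-3,0,0,0],[0,1,0,-4,0,0,0],[0,1,0,-5,0,0,0],[0,1,0,-6,0,0,0],[0,1,0,-7,0,0,0],[0,1,0,-7.2,0,0,0]]]'
python3 - <<'E'
from cfg import *
p,d,c=snap('top','top1')
R=down(np.pi+.155)
for q in ([.055,0,.41],[.055,0,.322]): goto(BK+BY.apply(q),R)
cv2.imwrite('pics/crop1.png',cv2.resize(p[165:285,155:415,::-1],None,fx=3,fy=3,interpolation=cv2.INTER_CUBIC))
E
```

```text
t: 5.98
tcp_pos: [0.4588, -0.1845, 0.4077]
eef_rot: [-3.137, 0.008, 3.083]
wrist_force: [0.9, -0.8, 0.9]
grip_width: 0.0
grip_force: 0.0
shift [-3.059 13.367 -0.152] turn [-0.051  0.068 -2.043]
shift [-3.037 13.38   2.781] turn [-0.051  0.068 -2.043]
```

View pics/crop1.png

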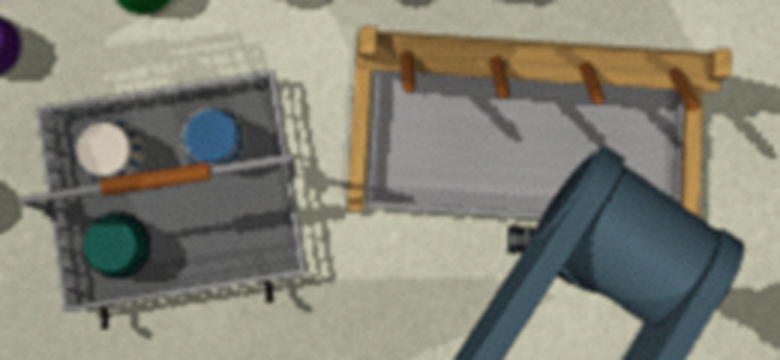

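The tray front is now flush with the runner ends, at crop (357,210). Next I go behind the handle.

```bash
python3 -m handwheel '[[[0,-0.3,1.35,-0.2,0,0,0],[0,-0.6,2.7,-0.2,0,0,-0.5],[0,-0.9,4,-0.2,0,0,-1],[0,-1.2,5.3,-0.2,0,0,-1.5],[0,-1.5,6.6,-0.2,0,0,-2],[0,-1.8,8,-0.2,0,0,-2],[0,-2.1,9.3,-0.2,0,0,-2],[0,-2.4,10.6,-0.2,0,0,-2],[0,-2.7,12,-0.2,0,0,-2],[0,-3,13.4,-0.2,0,0,-2]]]'
python3 -m handwheel '[[[0,0,0,0,0,0,0],[0,0,0,1,0,0,0],[0,0,0,2,0,0,0],[0,0,0,2.9,0,0,0],[0,0,0,2.9,0,0,0],[0,0.3,0,2.9,0,0,0],[0,0.6,0,2.9,0,0,0],[0,0.9,0,2.9,0,0,0],[0,1.2,0,2.9,0,0,0],[0,1.5,0,2.9,0,0,0]]]'
python3 - <<'E'
from cfg import *
P,R,s=tool(); print(P,BY.inv().apply(P-BK)); goto(BK+BY.apply([-.085+.02,0,.305]),down(np.pi+.155))
E
```

```text
t: 6.87
tcp_pos: [0.5703, 0.2119, 0.406]
eef_rot: [3.141, -0.002, -2.991]
wrist_force: [1.2, 1.5, -0.1]
grip_width: 0.0
grip_force: 0.0
t: 7.7
tcp_pos: [0.5255, 0.2027, 0.3227]
eef_rot: [-3.142, 0.004, -2.991]
wrist_force: [1.2, 0.2, 0.4]
grip_width: -0.0
grip_force: 0.7
[0.52551751 0.20274742 0.32274926] [ 6.06075605e-03 -1.90519997e-04  3.22749255e-01]
shift [ 2.371 -0.005  0.582] turn [-0.     0.039 -0.046]
```

```bash
python3 -m handwheel '[[[0,0.3,0,0,0,0,0],[0,0.6,0,0.1,0,0,0],[0,0.9,0,0.2,0,0,0],[0,1.2,0,0.4,0,0,0],[0,1.5,0,0.5,0,0,0],[0,1.8,0,0.7,0,0,0],[0,2.1,0,0.9,0,0,0],[0,2.3,0,1,0,0,0],[0,2.3,0,1,0,0,0],[0,2.3,0,1,0,0,0]]]'
python3 - <<'E'
from cfg import *
p,d,c=snap('top','top2');p2,d2,c2=snap('scene','scene2')
cv2.imwrite('pics/crop2.png',np.hstack([cv2.resize(p[165:285,145:275,::-1],None,fx=3,fy=3),cv2.resize(p2[120:240,230:360,::-1],None,fx=3,fy=3)]))
P,R,s=tool(); print(P,BY.inv().apply(P-BK),s['wrist_force'])
E
```

```text
t: 8.53
tcp_pos: [0.4572, 0.1925, 0.2905]
eef_rot: [3.142, -0.001, -2.991]
wrist_force: [-0.5, 0.7, -0.7]
grip_width: 0.001
grip_force: 0.0
[0.4579795  0.19257792 0.2910203 ] [-6.22375482e-02  1.88421969e-04  2.91020296e-01] [ 0.82005272 -0.38946654  0.17074941]
```

View pics/crop2.png

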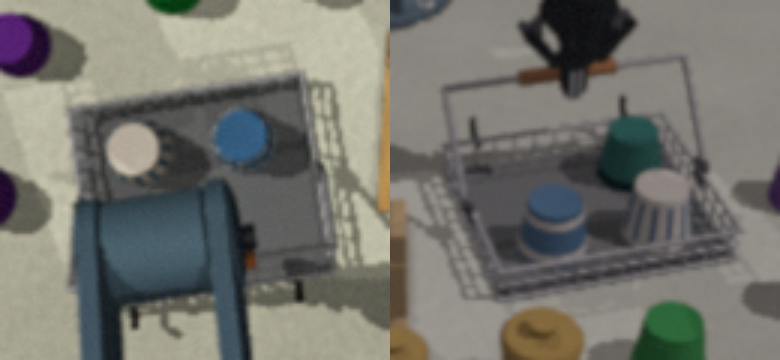

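Handle about half folded, with the finger behind it (grip near crop (567,72) in the scene view). Now I press it down from above along its arc.

```bash
python3 -m handwheel '[[[0,-0.2,0,-0.6,0,0,0],[0,-0.2,0,-1.3,0,0,0],[0,0.4,0,-1.4,0,0,0],[0,1,0,-1.3,0,0,0],[0,1.1,0,-1,0,0,0],[0,1.2,0,-0.6,0,0,0],[0,1.35,0,-0.2,0,0,0],[0,1.5,0,0.2,0,0,0],[0,1.65,0,0.5,0,0,0],[0,1.8,0,0.9,0,0,0]]]'
python3 -m handwheel '[[[0,0.05,0,0.3,0,0,0],[0,0.1,0,0.6,0,0,0],[0,0.15,0,0.9,0,0,0],[0,0.2,0,1.1,0,0,0],[0,0.2,0,1.25,0,0,0],[0,0.2,0,1.35,0,0,0],[0,0.2,0,1.45,0,0,0],[0,0.2,0,1.45,0,0,0],[0,0.2,0,1.45,0,0,0],[0,0.2,0,1.45,0,0,0]]]'
```

```text
t: 9.47
tcp_pos: [0.4043, 0.1845, 0.2631]
eef_rot: [-3.142, 0.0, -2.991]
wrist_force: [0.4, 0.4, 0.2]
grip_width: 0.002
grip_force: 0.4
t: 10.3
tcp_pos: [0.3988, 0.1837, 0.2234]
eef_rot: [-3.141, -0.002, -2.99]
wrist_force: [-17.7, -5.1, 44.2]
grip_width: -0.001
grip_force: 22.0
```

```bash
python3 -m handwheel '[[[0,0,0,-0.5,0,0,0],[0,0,0,-1,0,0,0],[20,0,0,-2,0,0,0],[50,0,0,-3,0,0,0],[85,0,0,-4,0,0,0],[85,0,0,-5,0,0,0],[85,0,0,-6,0,0,0],[85,0,0,-7,0,0,0],[85,0,0,-7.5,0,0,0],[85,0,0,-7.5,0,0,0]]]'
python3 - <<'E'
from cfg import *
p,d,c=snap('wrist','w3');p2,d2,c2=snap('scene','scene3');p3,d3,c3=snap('top','top3')
cv2.imwrite('pics/crop3.png',np.hstack([cv2.resize(p[:,:,::-1],None,fx=.8,fy=.8),cv2.resize(p2[120:240,230:360,::-1],(333,307))]))
P,R,s=tool(); o=-np.array(c['R']).T@c['t'];print(P,o,R.inv().apply(o-P),(R.inv().as_matrix()@np.array(c['R']).T).round(3),c['fx'])
E
```

```text
t: 11.13
tcp_pos: [0.3994, 0.1838, 0.4499]
eef_rot: [3.142, 0.009, -2.991]
wrist_force: [0.8, 0.4, 0.3]
grip_width: 0.998
grip_force: 0.0
[0.39819706 0.18351121 0.44437772] [0.33022787 0.17330742 0.41857021] [6.87112941e-02 8.27672135e-05 2.58593762e-02] [[ 0.    -0.959 -0.284]
 [ 1.     0.001 -0.001]
 [ 0.001 -0.284  0.959]] 327.7707547335717
```

View pics/crop3.png

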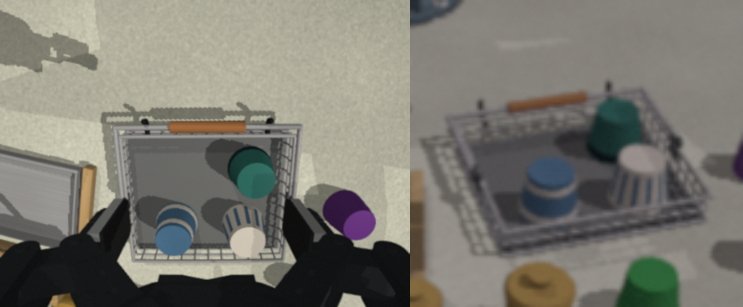

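Handle is down in its catches (orange grip at the front rim in both views); three cups stand in the basket. I'll locate the base tops from wrist depth.

```bash
cat > cups.py <<'E'
from cfg import *
def cups(f,view=None):
    p,d,c=load(f); v,u=np.mgrid[0:384,0:512]; uv=np.c_[u.ravel(),v.ravel()]
    X=pts(c,d,uv); L=(X-BK)@BY.as_matrix()
    m=(d.ravel()>0)&(X[:,2]>.064)&(X[:,2]<.082)&(abs(L[:,0])<.11)&(abs(L[:,1])<.13)
    k,lab,st,ce=cv2.connectedComponentsWithStats(cv2.morphologyEx(m.reshape(d.shape).astype(np.uint8),cv2.MORPH_OPEN,np.ones((3,3),np.uint8)))
    H=cv2.cvtColor(p,cv2.COLOR_RGB2HSV)
    for i in range(1,k):
        if st[i,4]<60: continue
        q=lab==i; (x,y),r=cv2.minEnclosingCircle(np.argwhere(q)[:,::-1].astype(np.float32))
        o=X[q.ravel()]; e=onplane(c,[(x,y)],.070)[0]
        print(f,'n',st[i,4],'hsv',np.median(H[q],0),'mean',o.mean(0).round(4),'circ',e.round(4),'mid',((o.min(0)+o.max(0))/2).round(4),'size',np.ptp(o,axis=0).round(3),'bask',L[q.ravel()].mean(0).round(3))
if __name__=='__main__':
    import sys
    for f in sys.argv[1:]: cups(f)
E
python3 cups.py w3 top1
```

```text
w3 n 1841 hsv [ 84. 138.  99.] mean [0.4555 0.2628 0.0698] circ [0.4547 0.2625 0.07  ] mid [0.4567 0.2634 0.0684] size [0.056 0.057 0.008] bask [-0.054  0.07   0.07 ]
w3 n 1491 hsv [103. 116. 130.] mean [0.571  0.1573 0.0699] circ [0.5691 0.1574 0.07  ] mid [0.5733 0.1573 0.0682] size [0.057 0.058 0.008] bask [ 0.044 -0.052  0.07 ]
w3 n 1452 hsv [ 19.  33. 206.] mean [0.5566 0.2712 0.0697] circ [0.5546 0.2703 0.07  ] mid [0.5582 0.2716 0.0683] size [0.056 0.056 0.008] bask [0.047 0.063 0.07 ]
top1 n 216 hsv [104. 147. 126.] mean [0.5763 0.1587 0.0693] circ [0.5752 0.158  0.07  ] mid [0.5755 0.1579 0.071 ] size [0.049 0.055 0.014] bask [ 0.049 -0.052  0.069]
top1 n 192 hsv [ 18.  33. 201.] mean [0.5605 0.2727 0.0697] circ [0.5615 0.2736 0.07  ] mid [0.5608 0.2737 0.0704] size [0.052 0.049 0.012] bask [0.051 0.064 0.07 ]
top1 n 191 hsv [ 85. 169.  84.] mean [0.4583 0.2665 0.0695] circ [0.4578 0.2648 0.07  ] mid [0.4584 0.2689 0.0707] size [0.051 0.042 0.013] bask [-0.05   0.073  0.069]
```

Run:
```python
from cfg import *
R=down(np.pi+.155)
for z in (.30,.200): goto([.572,.1575,z],R)
```

```text
shift [-5.602 -1.724  4.808] turn [ 0.    -0.007 -0.046]
shift [-5.605 -1.724  8.142] turn [ 0.    -0.007 -0.046]
```

```bash
python3 -m handwheel '[[[85,-1.1,-0.3,0.8,0,0,0],[85,-2.2,-0.6,1.6,0,0,0],[85,-3.3,-1,2.4,0,0,0],[85,-4.4,-1.4,3.2,0,0,0],[85,-5.2,-1.7,4,0,0,0],[85,-5.6,-1.7,4.5,0,0,0],[85,-5.6,-1.7,4.8,0,0,0],[85,-5.6,-1.7,4.8,0,0,0],[85,-5.6,-1.7,4.8,0,0,0],[85,-5.6,-1.7,4.8,0,0,0]]]'
python3 - <<'E'
from cfg import *
import cups
snap('wrist','w4'); cups.cups('w4')
goto([.572,.1575,.2],down(np.pi+.155))
E
```

```text
t: 12.12
tcp_pos: [0.5714, 0.1587, 0.3018]
eef_rot: [3.142, 0.0, -2.991]
wrist_force: [-0.4, -0.5, 0.6]
grip_width: 0.996
grip_force: 0.0
w4 n 6805 hsv [ 84. 137. 113.] mean [0.4572 0.2618 0.0696] circ [0.4573 0.2609 0.07  ] mid [0.457 0.264 0.068] size [0.057 0.058 0.008] bask [-0.052  0.069  0.07 ]
w4 n 5610 hsv [103. 115. 147.] mean [0.572  0.1567 0.0699] circ [0.5716 0.1566 0.07  ] mid [0.5737 0.1567 0.0681] size [0.057 0.057 0.008] bask [ 0.045 -0.053  0.07 ]
w4 n 5162 hsv [ 21.  19. 240.] mean [0.5579 0.2702 0.0696] circ [0.5572 0.2691 0.07  ] mid [0.559  0.2722 0.068 ] size [0.057 0.057 0.008] bask [0.048 0.061 0.07 ]
shift [-1.000e-03 -4.100e-02  3.415e+00] turn [-0.001  0.015 -0.038]
```

```bash
python3 -m handwheel '[[[85,0,0,0.7,0,0,0],[85,0,0,1.4,0,0,0],[85,0,0,2.1,0,0,0],[85,0,0,2.7,0,0,0],[85,0,0,3.1,0,0,0],[85,0,0,3.4,0,0,0],[85,0,0,3.4,0,0,0],[50,0,0,3.4,0,0,0],[50,0,0,3.4,0,0,0],[50,0,0,3.4,0,0,0]]]'
python3 -m handwheel '[[[40,0,0,0,0,0,0],[40,0,0,0,0,0,0],[40,0,0,0,0,0,0],[40,0,0,0,0,0,0],[40,0,0,0,0,0,0],[40,0,0,-0.1,0,0,0],[40,0,0,-0.3,0,0,0],[40,0,0,-0.6,0,0,0],[40,0,0,-0.6,0,0,0],[40,0,0,-0.6,0,0,0]]]'
```

```text
t: 13.0
tcp_pos: [0.5729, 0.1586, 0.2017]
eef_rot: [3.141, 0.002, -2.991]
wrist_force: [-3.5, 1.1, 6.4]
grip_width: 0.786
grip_force: 64.6
t: 13.83
tcp_pos: [0.5726, 0.1583, 0.2185]
eef_rot: [-3.141, 0.002, -2.991]
wrist_force: [-0.2, -0.4, -1.5]
grip_width: 0.779
grip_force: 66.4
```

```bash
cat > place.py <<'E'
from cfg import *
import sys
D=.130; TILT=np.radians(14)
def poses(i,s):
    y=[.1425,.0475,-.0475,-.1425][i-1]
    T=RK+RY.apply([.069,y,.1747]); p=RY.apply([-.5,0,.866]); c=RY.apply([-np.sin(TILT),0,np.cos(TILT)])
    # tool z=-c, tool y=rack y
    ty=RY.apply([0,1,0]); tz=-c; tx=np.cross(ty,tz)
    return T+(.006+D)*c+s*p, Ro.from_matrix(np.c_[tx,ty,tz])
if __name__=='__main__':
    for s in sys.argv[2:]:
        P,R=poses(int(sys.argv[1]),float(s)); print(s,P.round(3),end=' '); goto(P,R)
E
python3 -m handwheel '[[[40,0,0,-0.7,0,0,0],[40,0,0,-1.4,0,0,0],[40,0,0,-2.1,0,0,0],[40,0,0,-2.8,0,0,0],[40,0,0,-3.5,0,0,0],[40,0,0,-4.2,0,0,0],[40,0.4,0,-4.9,0,0,0],[40,0.8,0,-5.6,0,0,0],[40,1.2,0,-6.3,0,0,0],[40,1.5,0,-6.6,0,0,0]]]'
python3 place.py 4 .085 0
```

```text
t: 14.67
tcp_pos: [0.5273, 0.1515, 0.4181]
eef_rot: [-3.141, 0.003, -2.991]
wrist_force: [1.2, -0.2, -1.3]
grip_width: 0.777
grip_force: 67.1
.085 [ 0.521 -0.326  0.38 ] shift [  2.585 -15.716   1.256] turn [ 0.252 -2.292  2.046]
0 [ 0.564 -0.329  0.307] shift [  1.209 -16.018   3.714] turn [ 0.252 -2.292  2.046]
```

```bash
python3 -m handwheel '[[[40,0.3,-0.8,0,0,0,0],[40,0.6,-1.8,0,0,0,0],[40,0.9,-2.9,0,0,-0.3,0.3],[40,1.2,-4,0,0,-0.6,0.6],[40,1.5,-5.1,0,0.1,-0.9,0.9],[40,1.8,-6.2,0,0.1,-1.2,1.2],[40,2.1,-7.3,0,0.1,-1.5,1.5],[40,2.4,-8.4,0,0.2,-1.8,1.8],[40,2.6,-9.4,0,0.2,-2.1,2],[40,2.6,-10,0,0.25,-2.3,2]]]'
python3 place.py 4 .085 0; python3 cups.py
```

```text
t: 15.5
tcp_pos: [0.4944, -0.1596, 0.415]
eef_rot: [-3.14, 0.243, 3.078]
wrist_force: [0.5, -0.1, -1.2]
grip_width: 0.781
grip_force: 67.1
.085 [ 0.521 -0.326  0.38 ] shift [-0.934 -5.487  1.434] turn [-0.012 -0.014  0.014]
0 [ 0.564 -0.329  0.307] shift [-1.719 -5.484  4.156] turn [-0.012 -0.014  0.014]
```

Now to the pre-insert pose, then a look at the peg and cup from the scene and wrist cameras.

```bash
python3 -m handwheel '[[[40,-0.1,-0.8,0.1,0,0,0],[40,-0.2,-1.7,0.2,0,0,0],[40,-0.3,-2.6,0.4,0,0,0],[40,-0.5,-3.5,0.6,0,0,0],[40,-0.7,-4.3,0.8,0,0,0],[40,-0.8,-5,1.1,0,0,0],[40,-0.9,-5.5,1.4,0,0,0],[40,-0.9,-5.5,1.4,0,0,0],[40,-0.9,-5.5,1.4,0,0,0],[40,-0.9,-5.5,1.4,0,0,0]]]'
python3 - <<'E'
from place import *
p2,d2,c2=snap('scene','s5');p3,d3,c3=snap('top','t5');snap('wrist','w5')
P,R,s=tool(); print(P,s['eef_rot'])
# overlay: model tips/roots of all pegs; cup mouth circle
im=p2[:,:,::-1].copy()
ax=R.apply([0,0,-1]); base=P-ax*D; mouth=base-ax*.062
tip=lambda y:RK+RY.apply([.069,y,.1747]); root=lambda y:RK+RY.apply([.115,y,.095])
S=4; im=cv2.resize(im[130:250,80:250],None,fx=S,fy=S,interpolation=cv2.INTER_CUBIC)
tr=lambda X:tuple(((proj(c2,X)[0]-[80,130]+.5)*S).astype(int))
for y in (.1425,.0475,-.0475,-.1425): cv2.line(im,tr(tip(y)),tr(root(y)),(0,255,255),1)
for y in(.2,-.2): cv2.circle(im,tr(RK+RY.apply([.115,y*.91,.127])),3,(0,0,255),1)
th=np.linspace(0,6.28,40)
u=R.apply([1,0,0]);v=R.apply([0,1,0])
for a in th: cv2.circle(im,tr(mouth+.037*(np.cos(a)*u+np.sin(a)*v)),1,(0,255,0),-1)
cv2.imwrite('pics/ov5.png',im)
E
```

```text
t: 16.33
tcp_pos: [0.5215, -0.3231, 0.3807]
eef_rot: [3.141, 0.241, 3.081]
wrist_force: [-0.4, -0.0, -2.1]
grip_width: 0.778
grip_force: 67.1
[ 0.52175085 -0.32275336  0.38162709] [-3.14048027  0.24236565  3.08258879]
```

View pics/ov5.png

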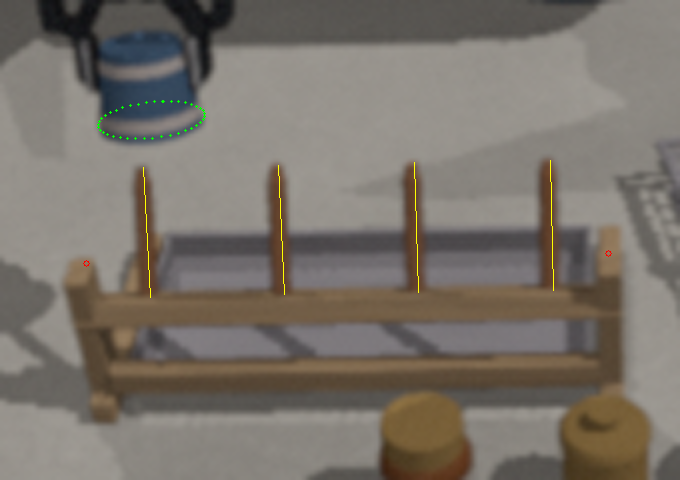

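The overlay shows model pegs on the real ones to within about 1–2 mm, and the cup mouth (near crop (150,120)) where expected. Inserting.

```bash
python3 place.py 4 .085 .015 0 -.006
python3 -m handwheel '[[[40,-0.05,-0.1,0.2,0,0,0],[40,-0.1,-0.1,0.45,0,0,0],[40,-0.2,-0.1,0.7,0,0,0],[40,-0.3,-0.1,0.95,0,0,0],[40,-0.35,-0.1,1.2,0,0,0],[40,-0.4,-0.1,1.45,0,0,0],[40,-0.5,-0.1,1.7,0,0,0],[40,-0.55,-0.1,1.95,0,0,0],[40,-0.6,-0.1,2.15,0,0,0],[40,-0.65,-0.1,2.25,0,0,0]]]'
python3 place.py 4 .015 0 -.01
```

```text
.085 [ 0.521 -0.326  0.38 ] shift [ 0.017 -0.118  0.043] turn [ 0.003 -0.019  0.056]
.015 [ 0.556 -0.329  0.32 ] shift [-0.631 -0.123  2.284] turn [ 0.003 -0.019  0.056]
0 [ 0.564 -0.329  0.307] shift [-0.769 -0.124  2.765] turn [ 0.003 -0.019  0.056]
-.006 [ 0.567 -0.329  0.301] shift [-0.825 -0.124  2.957] turn [ 0.003 -0.019  0.056]
t: 17.32
tcp_pos: [0.5567, -0.3286, 0.3188]
eef_rot: [3.141, 0.241, 3.081]
wrist_force: [-1.0, 0.5, -1.4]
grip_width: 0.782
grip_force: 67.1
.015 [ 0.556 -0.329  0.32 ] shift [ 0.005  0.002 -0.032] turn [ 0.014 -0.036  0.044]
0 [ 0.564 -0.329  0.307] shift [-0.134  0.001  0.448] turn [ 0.014 -0.036  0.044]
-.01 [ 0.569 -0.329  0.298] shift [-0.228 -0.     0.768] turn [ 0.014 -0.036  0.044]
```

```bash
python3 -m handwheel '[[[40,0,0,0.1,0,0,0],[40,-0.05,0,0.2,0,0,0],[40,-0.1,0,0.3,0,0,0],[40,-0.1,0,0.35,0,0,0],[40,-0.1,0,0.4,0,0,0],[40,-0.1,0,0.4,0,0,0],[40,-0.1,0,0.4,0,0,0],[40,-0.1,0,0.4,0,0,0],[40,-0.1,0,0.4,0,0,0],[40,-0.1,0,0.4,0,0,0]]]'
```

```text
t: 18.15
tcp_pos: [0.5623, -0.3292, 0.3094]
eef_rot: [-3.141, 0.242, 3.082]
wrist_force: [0.3, 1.1, 0.2]
grip_width: 0.781
grip_force: 67.3
```

```bash
python3 -m handwheel '[[[40,0,0,0.05,0,0,0],[40,0,0,0.1,0,0,0],[40,0,0,0.1,0,0,0],[40,0,0,0.1,0,0,0],[40,0,0,0.1,0,0,0],[40,0,0,0.1,0,0,0],[40,0,0,0.1,0,0,0],[40,0,0,0.1,0,0,0],[40,0,0,0.1,0,0,0],[40,0,0,0.1,0,0,0]]]'
```

```text
t: 18.98
tcp_pos: [0.563, -0.3293, 0.309]
eef_rot: [-3.14, 0.243, 3.082]
wrist_force: [-9.0, 5.5, 14.6]
grip_width: 0.784
grip_force: 69.7
```

Contact on the peg tip (about 15 N). Release and withdraw.

```bash
python3 -m handwheel '[[[62,0,0,-0.03,0,0,0],[66,0,0,-0.03,0,0,0],[70,0,0,-0.03,0,0,0],[74,0,0,-0.03,0,0,0],[78,0,0,-0.03,0,0,0],[82,0,0,-0.03,0,0,0],[82,0,0,-0.03,0,0,0],[82,0,0,-0.03,0,0,0],[82,0,0,-0.03,0,0,0],[82,0,0,-0.03,0,0,0]]]'
python3 -m handwheel '[[[82,0,0,-0.2,0,0,0],[82,0,0,-0.5,0,0,0],[82,0,0,-0.9,0,0,0],[82,0,0,-1.4,0,0,0],[82,0,0,-2,0,0,0],[82,0,0,-2.7,0,0,0],[82,0,0,-3.4,0,0,0],[82,0,0,-4,0,0,0],[82,0,0,-4.2,0,0,0],[82,0,0,-4.2,0,0,0]]]'
python3 - <<'E'
from cfg import *
import cups
p,d,c=snap('scene','s6');p2,d2,c2=snap('wrist','w6');p3,d3,c3=snap('top','t6');cups.cups('t6')
cv2.imwrite('pics/v6.png',np.hstack([cv2.resize(p[130:250,80:250,::-1],(510,360)),cv2.resize(p3[165:285,335:410,::-1],(225,360))]))
print(telemetry.get_state()['wrist_force'])
for z in (.43,.3,.2): goto([.558,.2695,z],down(np.pi+.155))
E
```

```text
t: 19.82
tcp_pos: [0.5628, -0.3292, 0.307]
eef_rot: [-3.141, 0.242, 3.081]
wrist_force: [0.5, -0.7, -0.2]
grip_width: 0.96
grip_force: 0.0
t: 20.65
tcp_pos: [0.5326, -0.3276, 0.4334]
eef_rot: [-3.137, 0.246, 3.082]
wrist_force: [1.5, -0.5, 0.3]
grip_width: 0.959
grip_force: 0.0
t6 n 203 hsv [ 18.  34. 184.] mean [0.5599 0.2714 0.069 ] circ [0.5608 0.2727 0.07  ] mid [0.5609 0.2721 0.0709] size [0.052 0.053 0.014] bask [0.051 0.062 0.069]
t6 n 214 hsv [ 85. 170.  86.] mean [0.4581 0.2658 0.0696] circ [0.4575 0.2646 0.07  ] mid [0.4584 0.2644 0.0711] size [0.051 0.052 0.014] bask [-0.051  0.072  0.07 ]
[-0.70757409 -0.07147366 -0.00563867]
shift [ 0.328 19.902 -0.126] turn [-0.246  2.29  -2.047]
shift [ 1.361 19.901  4.083] turn [-0.246  2.29  -2.047]
shift [ 2.156 19.901  7.32 ] turn [-0.246  2.29  -2.047]
```

View pics/v6.png

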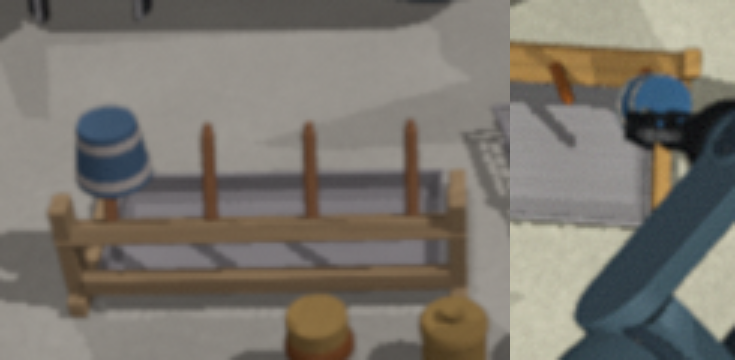

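The banded cup hangs on peg 4 (near (112,150)). Next is the striped cup.

```bash
python3 -m handwheel '[[[82,0,1.1,-0.2,0,0,0],[82,0,2.2,-0.2,0,0,0],[82,0,3.3,-0.2,0,0.3,-0.3],[82,0.1,4.4,-0.2,0,0.6,-0.6],[82,0.1,5.5,-0.2,-0.1,0.9,-0.9],[82,0.1,6.6,-0.2,-0.1,1.2,-1.2],[82,0.2,7.7,-0.2,-0.1,1.5,-1.5],[82,0.2,8.8,-0.2,-0.2,1.8,-1.8],[82,0.2,9.9,-0.2,-0.2,2.1,-2],[82,0.3,11,-0.2,-0.25,2.3,-2]]]'
python3 - <<'E'
from cfg import *
for z in (.43,.3,.2): goto([.558,.2695,z],down(np.pi+.155))
E
```

```text
t: 21.63
tcp_pos: [0.5423, 0.0045, 0.4314]
eef_rot: [3.141, -0.004, -2.99]
wrist_force: [0.5, 0.8, -0.1]
grip_width: 0.962
grip_force: 0.0
shift [-1.851  8.654  0.047] turn [ 0.006 -0.035 -0.033]
shift [-1.867  8.652  4.38 ] turn [ 0.006 -0.035 -0.033]
shift [-1.879  8.649  7.713] turn [ 0.006 -0.035 -0.033]
```

```bash
python3 -m handwheel '[[[82,-0.2,1,0,0,0,0],[82,-0.5,2.2,0,0,0,0],[82,-0.8,3.4,0,0,0,0],[82,-1.1,4.6,0.5,0,0,0],[82,-1.4,5.8,1.3,0,0,0],[82,-1.7,7,2.1,0,0,0],[82,-1.8,7.9,3,0,0,0],[82,-1.9,8.4,3.8,0,0,0],[82,-1.9,8.6,4.4,0,0,0],[82,-1.9,8.6,4.4,0,0,0]]]'
python3 - <<'E'
from cfg import *
import cups
snap('wrist','w7'); cups.cups('w7')
goto([.558,.270,.2],down(np.pi+.155))
E
```

```text
t: 22.47
tcp_pos: [0.5573, 0.2677, 0.2941]
eef_rot: [-3.141, -0.011, -2.989]
wrist_force: [-1.1, -0.7, -0.9]
grip_width: 0.959
grip_force: 0.0
w7 n 8193 hsv [ 84. 133. 120.] mean [0.4571 0.264  0.0699] circ [0.4571 0.2637 0.07  ] mid [0.4574 0.2642 0.0683] size [0.057 0.056 0.009] bask [-0.052  0.071  0.07 ]
w7 n 5989 hsv [ 22.  28. 226.] mean [0.5578 0.2719 0.0699] circ [0.5572 0.2718 0.07  ] mid [0.5594 0.272  0.0682] size [0.057 0.057 0.008] bask [0.049 0.063 0.07 ]
shift [-0.027  0.108  3.227] turn [-0.008 -0.075 -0.027]
```

```bash
python3 -m handwheel '[[[82,0,0.1,0.5,0,-0.1,0],[82,0,0.1,1.1,0,-0.1,0],[82,0,0.1,1.7,0,-0.1,0],[82,0,0.1,2.3,0,-0.1,0],[82,0,0.1,2.8,0,-0.1,0],[82,0,0.1,3.1,0,-0.1,0],[82,0,0.1,3.2,0,-0.1,0],[82,0,0.1,3.2,0,-0.1,0],[70,0,0.1,3.2,0,-0.1,0],[50,0,0.1,3.2,0,-0.1,0]]]'
python3 -m handwheel '[[[40,0,0,0,0,0,0],[40,0,0,0,0,0,0],[40,0,0,0,0,0,0],[40,0,0,0,0,0,0],[40,0,0,0,0,0,0],[40,0,0,0,0,0,0],[40,0,0,-0.1,0,0,0],[40,0,0,-0.3,0,0,0],[40,0,0,-0.6,0,0,0],[40,0,0,-0.6,0,0,0]]]'
```

```text
t: 23.35
tcp_pos: [0.5608, 0.2702, 0.2083]
eef_rot: [3.14, 0.014, -2.991]
wrist_force: [-3.8, 1.5, 8.1]
grip_width: 0.765
grip_force: 64.0
t: 24.18
tcp_pos: [0.5603, 0.2695, 0.2253]
eef_rot: [3.141, 0.014, -2.991]
wrist_force: [1.9, 0.8, -1.3]
grip_width: 0.759
grip_force: 66.0
```

```bash
sed -i 's/^D=.130/D=.136/' place.py
python3 -m handwheel '[[[40,0,0,-0.7,0,0,0],[40,0,0,-1.4,0,0,0],[40,0,0,-2.1,0,0,0],[40,0,0,-2.8,0,0,0],[40,0,0,-3.5,0,0,0],[40,0,0,-4.2,0,0,0],[40,0.3,-0.3,-4.9,0,0,0],[40,0.7,-0.9,-5.6,0,0,0],[40,1.1,-1.6,-6.3,0,0,0],[40,1.5,-2.3,-6.6,0,0,0]]]'
python3 place.py 2 .085 0
```

```text
t: 25.02
tcp_pos: [0.5232, 0.1936, 0.4238]
eef_rot: [-3.141, 0.015, -2.99]
wrist_force: [0.6, -0.1, -1.0]
grip_width: 0.764
grip_force: 66.8
.085 [ 0.532 -0.137  0.386] shift [  1.378 -10.926   1.239] turn [ 0.266 -2.18   2.053]
0 [ 0.575 -0.139  0.312] shift [  0.032 -11.229   3.713] turn [ 0.266 -2.18   2.053]
```

```bash
python3 -m handwheel '[[[40,0.3,-1,0,0,0,0],[40,0.6,-2.1,0,0,-0.2,0.2],[40,0.9,-3.2,0,0,-0.5,0.5],[40,1.2,-4.3,0,0.1,-0.8,0.8],[40,1.4,-5.4,0,0.1,-1.1,1.1],[40,1.4,-6.5,0,0.1,-1.4,1.4],[40,1.4,-7.6,0,0.2,-1.7,1.7],[40,1.4,-8.7,0,0.2,-2,2],[40,1.4,-9.8,0,0.27,-2.2,2.05],[40,1.4,-10.9,0,0.27,-2.2,2.05]]]'
python3 place.py 2 .085 .015
```

```text
t: 25.85
tcp_pos: [0.5303, -0.1372, 0.4204]
eef_rot: [-3.14, 0.243, 3.076]
wrist_force: [0.6, 0.1, -2.4]
grip_width: 0.764
grip_force: 66.8
.085 [ 0.532 -0.137  0.386] shift [0.212 0.025 1.124] turn [-0.018 -0.009 -0.009]
.015 [ 0.567 -0.139  0.325] shift [-0.433  0.03   3.366] turn [-0.018 -0.009 -0.009]
```

```bash
python3 -m handwheel '[[[40,0.1,0,0.4,0,0,0],[40,0.2,0,0.8,0,0,0],[40,0.2,0,1.1,0,0,0],[40,0.1,0,1.45,0,0,0],[40,0,0,1.8,0,0,0],[40,-0.1,0,2.15,0,0,0],[40,-0.2,0,2.5,0,0,0],[40,-0.3,0,2.9,0,0,0],[40,-0.4,0,3.2,0,0,0],[40,-0.45,0,3.35,0,0,0]]]'
python3 -m handwheel '[[[40,0,0,0.05,0,0,0],[40,0,0,0.1,0,0,0],[40,-0.05,0,0.15,0,0,0],[40,-0.05,0,0.2,0,0,0],[40,-0.1,0,0.25,0,0,0],[40,-0.1,0,0.25,0,0,0],[40,-0.1,0,0.25,0,0,0],[40,-0.1,0,0.25,0,0,0],[40,-0.1,0,0.25,0,0,0],[40,-0.1,0,0.25,0,0,0]]]'
```

```text
t: 26.68
tcp_pos: [0.5683, -0.1377, 0.3239]
eef_rot: [-3.141, 0.24, 3.077]
wrist_force: [-0.8, 0.3, -2.0]
grip_width: 0.759
grip_force: 66.8
t: 27.52
tcp_pos: [0.5725, -0.1385, 0.3192]
eef_rot: [-3.14, 0.242, 3.076]
wrist_force: [-0.3, 0.4, -2.5]
grip_width: 0.762
grip_force: 66.8
```

```bash
python3 -m handwheel '[[[40,0,0,0.05,0,0,0],[40,0,0,0.1,0,0,0],[40,0,0,0.15,0,0,0],[40,0,0,0.2,0,0,0],[40,0,0,0.2,0,0,0],[40,0,0,0.2,0,0,0],[40,0,0,0.2,0,0,0],[40,0,0,0.2,0,0,0],[40,0,0,0.2,0,0,0],[40,0,0,0.2,0,0,0]]]'; python3 place.py 2 0
```

```text
t: 28.35
tcp_pos: [0.5741, -0.1386, 0.3154]
eef_rot: [-3.14, 0.243, 3.077]
wrist_force: [-9.4, 2.3, 13.1]
grip_width: 0.756
grip_force: 69.3
0 [ 0.575 -0.139  0.312] shift [ 0.004 -0.024  0.098] turn [-0.018 -0.011  0.001]
```

Contact as expected. Release and withdraw.

```bash
python3 -m handwheel '[[[62,0,0,-0.03,0,0,0],[66,0,0,-0.03,0,0,0],[70,0,0,-0.03,0,0,0],[74,0,0,-0.03,0,0,0],[78,0,0,-0.03,0,0,0],[82,0,0,-0.03,0,0,0],[82,0,0,-0.03,0,0,0],[82,0,0,-0.03,0,0,0],[82,0,0,-0.03,0,0,0],[82,0,0,-0.03,0,0,0]]]'
python3 -m handwheel '[[[82,0,0,-0.2,0,0,0],[82,0,0,-0.5,0,0,0],[82,0,0,-0.9,0,0,0],[82,0,0,-1.4,0,0,0],[82,0,0,-2,0,0,0],[82,0,0,-2.7,0,0,0],[82,0,0,-3.4,0,0,0],[82,0,0,-3.9,0,0,0],[82,0,0,-3.9,0,0,0],[82,0,0,-3.9,0,0,0]]]'
python3 - <<'E'
from cfg import *
import cups
p,d,c=snap('scene','s8');p3,d3,c3=snap('top','t8');cups.cups('t8')
cv2.imwrite('pics/v8.png',cv2.resize(p[130:250,80:250,::-1],(510,360)))
# teal: close along basket diagonal; option yaw +-45deg
for a in (.785,-.785):
  for z in (.43,.3): goto([.457,.264,z],down(np.pi+.155+a))
print(telemetry.get_state()['joint_positions'])
E
```

```text
t: 29.18
tcp_pos: [0.5737, -0.1385, 0.3141]
eef_rot: [-3.141, 0.242, 3.076]
wrist_force: [0.4, 0.3, 0.1]
grip_width: 0.959
grip_force: 0.0
t: 30.02
tcp_pos: [0.5457, -0.1366, 0.4297]
eef_rot: [-3.139, 0.245, 3.076]
wrist_force: [0.1, 0.8, -0.5]
grip_width: 0.965
grip_force: 0.0
t8 n 203 hsv [ 85. 171.  88.] mean [0.4571 0.2651 0.0693] circ [0.4577 0.2647 0.07  ] mid [0.4568 0.2642 0.0711] size [0.054 0.052 0.014] bask [-0.052  0.072  0.069]
shift [ 3.685 13.125 -1.014] turn [-1.163  2.1   -9.556]
shift [ 4.719 13.128  3.194] turn [-1.163  2.1   -9.556]
shift [ 3.685 13.125 -1.014] turn [0.643 2.242 5.362]
shift [ 4.719 13.128  3.194] turn [0.643 2.242 5.362]
[-0.48161426  0.05984094  1.70358262  0.10473725  1.15877028 -2.01806718]
```

View pics/v8.png

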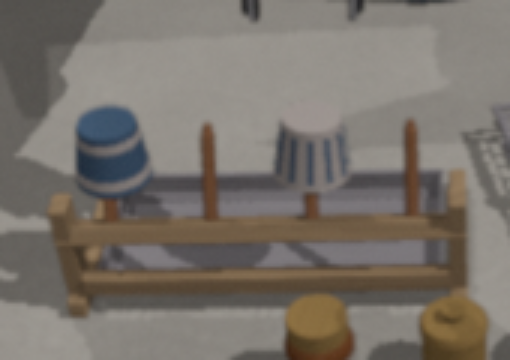

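Striped hangs on peg 2 (near (312,145)), banded on peg 4. Teal next, gripping on the diagonal for wall clearance.

```bash
python3 -m handwheel '[[[82,0.3,1,-0.2,0,0,0],[82,0.7,2.1,-0.3,0,0,0],[82,1,3.2,-0.4,0.1,0.4,1],[82,1.4,4.3,-0.5,0.2,0.7,1.7],[82,1.7,5.4,-0.6,0.3,1,2.5],[82,2,6.5,-0.7,0.4,1.3,3.2],[82,2.4,7.6,-0.8,0.5,1.6,4],[82,2.7,8.7,-0.9,0.6,1.9,4.8],[82,3,9.8,-1,0.6,2.2,5.4],[82,3.2,10.9,-1,0.6,2.2,5.4]]]'
python3 - <<'E'
from cfg import *
for z in (.43,.3): goto([.457,.264,z],down(np.pi+.155-.785))
E
```

```text
t: 30.95
tcp_pos: [0.4662, 0.198, 0.4324]
eef_rot: [3.138, 0.0, 2.505]
wrist_force: [1.0, 0.4, 0.4]
grip_width: 0.962
grip_force: 0.0
shift [1.555 1.587 0.085] turn [ 0.038  0.003 -0.064]
shift [1.556 1.57  4.418] turn [ 0.038  0.003 -0.064]
```

```bash
python3 -m handwheel '[[[82,0.4,0.4,0.5,0,0,0],[82,0.8,0.8,1.2,0,0,0],[82,1.2,1.2,1.9,0,0,0],[82,1.5,1.5,2.6,0,0,0],[82,1.55,1.6,3.3,0,0,0],[82,1.55,1.6,3.9,0,0,0],[82,1.55,1.6,4.3,0,0,0],[82,1.55,1.6,4.4,0,0,0],[82,1.55,1.6,4.4,0,0,0],[82,1.55,1.6,4.4,0,0,0]]]'
python3 - <<'E'
from cfg import *
import cups
p,d,c=snap('wrist','w9'); cups.cups('w9')
goto([.457,.263,.2],down(np.pi+.155-.785))
E
```

```text
t: 31.78
tcp_pos: [0.4592, 0.2628, 0.3021]
eef_rot: [3.135, 0.004, 2.508]
wrist_force: [0.3, -0.1, 0.2]
grip_width: 0.958
grip_force: 0.0
w9 n 5727 hsv [ 84. 142. 117.] mean [0.4552 0.2651 0.0699] circ [0.455  0.2653 0.07  ] mid [0.4562 0.2645 0.0682] size [0.056 0.056 0.008] bask [-0.054  0.072  0.07 ]
shift [ 0.084 -0.068  3.42 ] turn [ 0.069  0.044 -0.036]
```

View pics/w9.png

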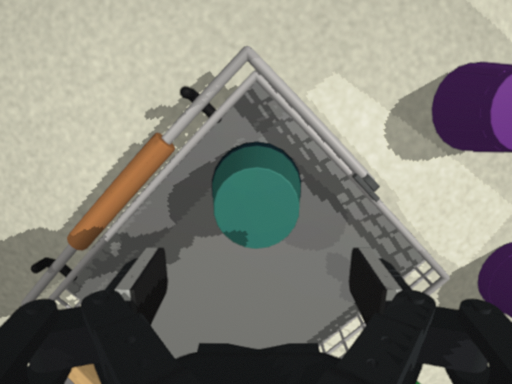

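The teal cup (base at (257,207)) is centred between the fingers, and the walls are clear of both finger lines. Descend and grasp.

```bash
python3 -m handwheel '[[[84,0.1,0,0.7,0,0,0],[84,0.1,0,1.4,0,0,0],[84,0.1,0,2,0,0,0],[84,0.1,0,2.6,0,0,0],[84,0.1,0,3.1,0,0,0],[84,0.1,0,3.4,0,0,0],[84,0.1,0,3.4,0,0,0],[84,0.1,0,3.4,0,0,0],[70,0.1,0,3.4,0,0,0],[50,0.1,0,3.4,0,0,0]]]'
python3 -m handwheel '[[[40,0,0,0,0,0,0],[40,0,0,0,0,0,0],[40,0,0,0,0,0,0],[40,0,0,0,0,0,0],[40,0,0,0,0,0,0],[40,0,0,0,0,0,0],[40,0,0,-0.1,0,0,0],[40,0,0,-0.3,0,0,0],[40,0,0,-0.6,0,0,0],[40,0,0,-0.6,0,0,0]]]'
```

```text
t: 32.67
tcp_pos: [0.4579, 0.265, 0.202]
eef_rot: [3.135, 0.005, 2.509]
wrist_force: [-4.8, -1.2, 12.0]
grip_width: 0.775
grip_force: 63.7
t: 33.5
tcp_pos: [0.4578, 0.2652, 0.2198]
eef_rot: [3.133, 0.006, 2.508]
wrist_force: [0.7, 0.9, -1.1]
grip_width: 0.772
grip_force: 66.2
```

```bash
sed -i 's/^D=.136/D=.132/' place.py
python3 -m handwheel '[[[40,0,0,-0.7,0,0,0],[40,0,0,-1.4,0,0,0],[40,0,0,-2.1,0,0,0],[40,0,0,-2.8,0,0,0],[40,0,0,-3.5,0,0,0],[40,0,0,-4.2,0,0,0],[40,0,-0.3,-4.9,0,0,0],[40,0,-0.6,-5.6,0,0,0],[40,0,-0.9,-6.3,0,0,0],[40,0,-1.2,-6.8,0,0,0]]]'
python3 place.py 1 .085 0
```

```text
t: 34.33
tcp_pos: [0.4341, 0.2351, 0.4236]
eef_rot: [3.134, 0.005, 2.508]
wrist_force: [0.5, -0.8, -2.7]
grip_width: 0.769
grip_force: 67.2
.085 [ 0.539 -0.042  0.382] shift [-8.283 -5.376  1.38 ] turn [-0.604 -2.201 -5.406]
0 [ 0.582 -0.045  0.309] shift [-9.465 -4.633  3.846] turn [-0.604 -2.201 -5.406]
```

```bash
python3 -m handwheel '[[[40,-0.8,-0.6,0,0,0,0],[40,-1.7,-1.2,0,-0.05,-0.2,-0.5],[40,-2.6,-1.8,0,-0.1,-0.4,-1.1],[40,-3.5,-2.4,0,-0.2,-0.7,-1.8],[40,-4.4,-3,0,-0.3,-1,-2.5],[40,-5.3,-3.6,0,-0.4,-1.3,-3.2],[40,-6.2,-4.2,0,-0.5,-1.6,-4],[40,-7,-4.8,0,-0.55,-1.9,-4.7],[40,-7.8,-5.2,0,-0.6,-2.2,-5.4],[40,-8.2,-5.4,0,-0.6,-2.2,-5.4]]]'
python3 place.py 1 .085 .015
```

```text
t: 35.17
tcp_pos: [0.5372, -0.0436, 0.4216]
eef_rot: [-3.139, 0.244, 3.077]
wrist_force: [-0.7, 0.3, -1.8]
grip_width: 0.769
grip_force: 67.2
.085 [ 0.539 -0.042  0.382] shift [0.25  0.065 1.29 ] turn [-0.025 -0.004  0.003]
.015 [ 0.574 -0.044  0.322] shift [-0.394  0.071  3.533] turn [-0.025 -0.004  0.003]
```

```bash
python3 -m handwheel '[[[40,0.1,0.1,0.4,0,0,0],[40,0.2,0.1,0.8,0,0,0],[40,0.25,0.1,1.3,0,0,0],[40,0.15,0.1,1.6,0,0,0],[40,0.05,0.1,1.95,0,0,0],[40,-0.05,0.1,2.3,0,0,0],[40,-0.15,0.1,2.65,0,0,0],[40,-0.25,0.1,3,0,0,0],[40,-0.35,0.1,3.3,0,0,0],[40,-0.4,0.1,3.5,0,0,0]]]'
python3 -m handwheel '[[[40,0,0,0.05,0,0,0],[40,0,0,0.1,0,0,0],[40,-0.05,0,0.15,0,0,0],[40,-0.05,0,0.2,0,0,0],[40,-0.1,0,0.25,0,0,0],[40,-0.1,0,0.3,0,0,0],[40,-0.1,0,0.3,0,0,0],[40,-0.1,0,0.3,0,0,0],[40,-0.1,0,0.3,0,0,0],[40,-0.1,0,0.3,0,0,0]]]'
```

```text
t: 36.0
tcp_pos: [0.5742, -0.0403, 0.321]
eef_rot: [-3.141, 0.241, 3.076]
wrist_force: [-0.9, -0.5, -1.5]
grip_width: 0.769
grip_force: 67.2
t: 36.83
tcp_pos: [0.5787, -0.0407, 0.3144]
eef_rot: [-3.14, 0.242, 3.076]
wrist_force: [-0.0, -0.1, -1.3]
grip_width: 0.766
grip_force: 67.2
```

```bash
python3 -m handwheel '[[[40,0,0,0.05,0,0,0],[40,0,0,0.1,0,0,0],[40,0,0,0.15,0,0,0],[40,0,0,0.15,0,0,0],[40,0,0,0.15,0,0,0],[40,0,0,0.15,0,0,0],[40,0,0,0.15,0,0,0],[40,0,0,0.15,0,0,0],[40,0,0,0.15,0,0,0],[40,0,0,0.15,0,0,0]]]'; python3 place.py 1 0
```

```text
t: 37.67
tcp_pos: [0.5798, -0.0408, 0.3099]
eef_rot: [-3.141, 0.242, 3.076]
wrist_force: [-0.7, -0.7, -1.7]
grip_width: 0.768
grip_force: 67.3
0 [ 0.582 -0.045  0.309] shift [-0.063 -0.122  0.059] turn [-0.011 -0.024 -0.005]
```

Not in contact yet; a bit further.

```bash
python3 -m handwheel '[[[40,0,-0.05,0.05,0,0,0],[40,-0.05,-0.1,0.08,0,0,0],[40,-0.05,-0.1,0.1,0,0,0],[40,-0.05,-0.1,0.1,0,0,0],[40,-0.05,-0.1,0.1,0,0,0],[40,-0.05,-0.1,0.1,0,0,0],[40,-0.05,-0.1,0.1,0,0,0],[40,-0.05,-0.1,0.1,0,0,0],[40,-0.05,-0.1,0.1,0,0,0],[40,-0.05,-0.1,0.1,0,0,0]]]'
```

```text
t: 38.5
tcp_pos: [0.5817, -0.0422, 0.3094]
eef_rot: [3.14, 0.242, 3.077]
wrist_force: [-11.5, 10.3, 15.2]
grip_width: 0.773
grip_force: 70.3
```

```bash
python3 -m handwheel '[[[40,0,0,0.05,0,0,0],[40,0,0,0.07,0,0,0],[40,0,0,0.1,0,0,0],[40,0,0,0.1,0,0,0],[40,0,0,0.1,0,0,0],[40,0,0,0.1,0,0,0],[40,0,0,0.1,0,0,0],[40,0,0,0.1,0,0,0],[40,0,0,0.1,0,0,0],[40,0,0,0.1,0,0,0]]]'
```

```text
t: 39.33
tcp_pos: [0.5827, -0.0423, 0.309]
eef_rot: [3.141, 0.244, 3.077]
wrist_force: [-20.9, 11.4, 31.9]
grip_width: 0.775
grip_force: 71.8
```

```bash
python3 -m handwheel '[[[40,0,0,-0.05,0,0,0],[40,0,0,-0.1,0,0,0],[40,0,0,-0.1,0,0,0],[62,0,0,-0.1,0,0,0],[66,0,0,-0.1,0,0,0],[70,0,0,-0.1,0,0,0],[74,0,0,-0.1,0,0,0],[78,0,0,-0.1,0,0,0],[78,0,0,-0.1,0,0,0],[78,0,0,-0.1,0,0,0]]]'
python3 -m handwheel '[[[78,0,0,-0.2,0,0,0],[78,0,0,-0.5,0,0,0],[78,0,0,-0.9,0,0,0],[78,0,0,-1.4,0,0,0],[78,0,0,-2,0,0,0],[78,0,0,-2.7,0,0,0],[78,0,0,-3.4,0,0,0],[78,0.5,0,-4,0,0,0],[78,1.5,0,-4.4,0,0,0],[78,2.5,0,-4.4,0,0,0]]]'
python3 -m handwheel '[[[78,1,0,0,0,0,0],[78,2,0,0,0,0,0],[78,3,0,0,0,0,0],[78,3,0,0,0,0,0],[78,3,0,0,0,0,0],[78,3,0,0,0,0,0],[78,3,0,0,0,0,0],[78,3,0,0,0,0,0],[78,3,0,0,0,0,0],[78,3,0,0,0,0,0]]]'
python3 - <<'E'
from cfg import *
p,d,c=snap('scene','s10');p3,d3,c3=snap('top','t10')
cv2.imwrite('pics/v10.png',np.vstack([cv2.resize(p[120:250,80:360,::-1],(780,362)),cv2.resize(p3[165:285,155:415,::-1],(507,234))[:, :] if 0 else cv2.copyMakeBorder(cv2.resize(p3[165:275,155:415,::-1],(543,230)),0,0,0,237,cv2.BORDER_CONSTANT)]))
E
```

```text
t: 40.17
tcp_pos: [0.5818, -0.0441, 0.3071]
eef_rot: [-3.141, 0.242, 3.076]
wrist_force: [-0.3, -0.3, -0.8]
grip_width: 0.912
grip_force: 0.0
t: 41.0
tcp_pos: [0.4773, -0.0371, 0.422]
eef_rot: [-3.138, 0.249, 3.077]
wrist_force: [0.2, -0.3, -0.8]
grip_width: 0.918
grip_force: 0.0
t: 41.83
tcp_pos: [0.3908, -0.0313, 0.396]
eef_rot: [-3.141, 0.241, 3.076]
wrist_force: [1.0, -0.3, 0.2]
grip_width: 0.915
grip_force: 0.0
```

View pics/v10.png

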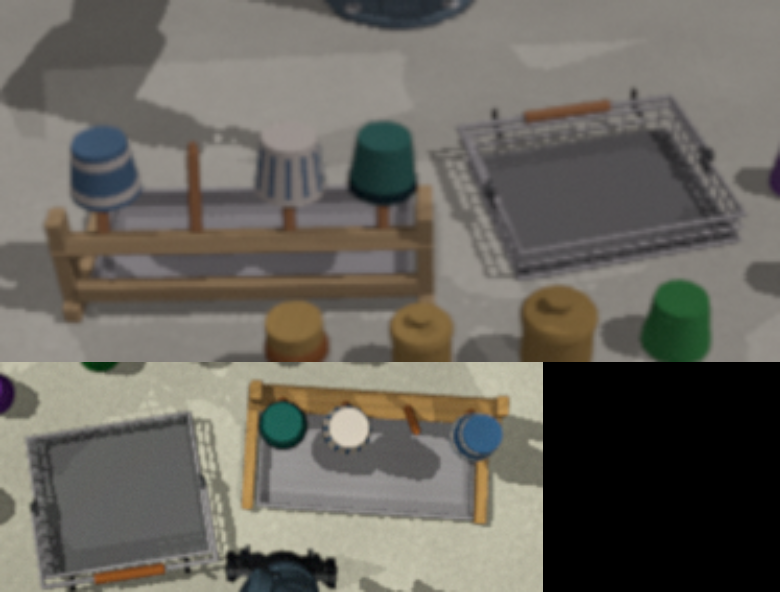

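All three cups hang at rest: banded at (103,165), striped (290,165), teal (383,160). The tray front is flush with the runners, the handle is down, the basket is empty and the gripper is clear.

```bash
python3 -c "
from rig import robot; print(robot.sign_off())"
```

```text
the job is handed in; nothing more can be done
None
```

The job is handed in, and sign-off returned no verdict: the tray is home, the handle is folded into its catches, and the three cups present (no amber cup in the basket) each hang on their own peg (teal 1, striped 2, banded 4), with no canister or jar touched.

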